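# Hang the harvest basket on the spring weighing arm

### The arm

A 6-joint arm with a two-finger parallel gripper is mounted at the origin on the work surface. World frame = base frame: x ahead of the robot, y to its left, z up, the work surface at z = 0. Lengths are in mm, angles in rad, forces in N, time in s.
With the tool pointing down it reaches from about 325 to 900 mm from the base axis. Payload 6.1 kg.
Tool frame: the origin (TCP) lies between the finger pads; the fingertips stand 22 mm ahead of it and the grasp point (between the pads) lies 3 mm ahead of it; z points along the fingers, y is the line along which they close (so a half turn about z gives the same grasp; the last joint's range is limited). The gripper opens to 87 mm and grips with 3 to 60 N. Pads are 19 mm wide; open, the fingers measure 117 mm over their backs; the gripper's body (75 mm by 190 mm) begins 51 mm behind the grasp point.
Start: joints at [1.15, 0.22, 1.526, -0, 1.395, -0.126], TCP at [181.591, 598.03, 244.538] pointing down, gripper open.
Joint ranges: [-2.98, 2.98], [-0.91, 2.08], [0.09, 2.57], [-1.24, 4.39], [0.2, 2.65], [-2.68, 2.68]. Speed limits (rad/s): [2.57, 2.57, 3.01, 3.14, 3.14, 3.14].

### API

Orientations are given as a unit quaternion [x, y, z, w].
In Python, from rig import manip gives the robot as it stands. Calls block until the motion is done:
- manip.movep(position, orientation): joint-space move of the TCP to a pose.
- manip.move_linear(position, attitude=None, rate=150, stop_force=None): straight line of the TCP; attitude=None keeps the orientation; rate is the mean speed in mm/s. With stop_force (N) it stops when the force on the tool has changed by that much, and returns True; else False.
- manip.move_joints(angles): joint-space move.
- manip.move_gripper(opening, squeeze=None): finger opening in mm; squeeze is the grip in N (None keeps the last); returns when the fingers have stopped.
- manip.sleep(seconds).
- manip.inverse_kinematics(position, orientation): joint angles nearest the present ones, or None.
- manip.grab_frame(name): name is "side" or "top"; returns a dict with "frame" (400x640x3 uint8, red, green, blue), "z_map" (400x640 float32, mm along the optical axis (not along the pixel's ray), 0 where there is no reading), "intrinsics" (3x3 intrinsics, pixels), "R" (3x3) and "t" (3): a world point X has camera coordinates R X + t. Camera axes: x right, y down, z forward; pixel columns grow to the right and rows downward; lengths in mm; the calibration is good to about 2 mm. A picture is of the moment at which its call begins.
A pose or a line that the arm cannot do raises manip.PlanningError and nothing moves.
- manip.hand_in(): hands the job in; it is judged then, once.
Readings, each from a call of its own:
- manip.get_t(): time.
- manip.get_joint_positions(): joint angles.
- manip.get_joint_vel(): joint speeds.
- manip.get_tau(): joint torques, N m.
- manip.get_eef_pos(): TCP position.
- manip.get_tool_rot(): TCP orientation.
- manip.get_contact_force(): force on the tool from outside, world axes, zero at the start.
- manip.get_torque(): the same for the moment, N m.
- manip.get_finger_gap(): finger opening in mm.
- manip.get_grasp_force(): force on a finger pad.
Only numpy, scipy, OpenCV 4.12 (cv2) and the standard library are available. Lean on these libraries where they do the work, as an engineer would, in place of code of your own. Each camera call takes 0.05 s, during which the arm holds its last target. There are 200 camera calls.

### The job

Pick up the steel basket of mushrooms and hang it by its handle bar in the notches of the spring-balanced weighing arm. The basket's weight is not known: keep hold and let the arm sink slowly under it, without forcing it down hard, and let go only once it carries all of the weight and has come to rest, so that the arm neither drops nor springs up when you release. Leave the basket hanging still and upright, and do not disturb the other things on the table.

Things in the scene. Friction and masses are not known exactly. Their poses are not given: they have to be found in the camera images.
- basket: Open steel basket of mushrooms, 120 (x) x 100 (y) x 60 mm high, loose, mass unknown (0.3 to 0.75 kg), centre of mass below the middle of its bar. Origin: centre of its underside, z up. A rigid bail of 8 mm round bar stands over it in its yz plane: uprights at y = +-50 (leaning in to +-44 over the top 20 mm) and a straight level bar along y, its axis 135 mm above the underside.
- basket_bar (a point): Middle of the basket's level handle bar, on its axis, 135 mm above the underside; axes as the basket's. The arm's prongs must pass under this bar, over the tray and between the bail's uprights: thread them in from the arm's free end.
- basket_grip (a point): Grip point in the upright plastic grip on the middle of the bar, 35 mm above the bar's axis; axes as the basket's. The grip is 34 (x) x 16 (y) mm and reaches from the bar to 191 mm above the underside: pinch it across y, with the fingertips clear of the bar, since the arm's prongs come under the bar.
- stand: Weighing stand fixed to the table: 200 x 220 x 16 mm foot, cheek plates 220 mm high carrying the arm's hinge (200 mm up). Origin on the table below the empty arm's notches, 240 mm from the hinge; its -x axis is where the arm points, seen from above. The arm is a light bar forking into two prongs, 8 mm wide, 12 high, centred 20 mm either side. Empty, it points 0.25 rad above level.
- yoke: Hinged arm of the stand. Origin: where the middle of the bar's axis lies when seated, midway between the prongs, 250 mm from the hinge; 272 mm up when empty. x runs along the arm to the hinge, y across: the bar must lie along y, either way round, prongs inside the bail. Each prong has a V notch: 9 mm floor 4 mm below the origin, 55 degree walls 15 mm high. Prongs end 30 mm beyond.
- yoke_floor (a point): Middle of the floors of the arm's two V notches, 4 mm below the arm's origin; axes as the arm's. The spring gives about 65 N/m here (lightly damped) and starts to yield at about 0.8 N; carrying the basket the arm comes to rest 30 to 110 mm lower than empty, depending on the mass; lower stop about 135 mm down. As it sinks this point swings out on its arc, up to 11 mm further from the stand.
- bowl: Bystander: round steel bowl with mushrooms, 128 mm across, 50 mm high; origin under its centre.
- crate: Bystander: yellow perforated crate of mushrooms, 412 x 302 x 130 mm; origin under its centre.
- jar: Bystander: closed white jar, 70 mm across, 130 mm high; origin under its centre.
There are look-alikes about, which are no part of the job. Leave any pink or red look-alike of the basket alone.

How it is judged (in metres and radians):
On the way, in this order (a step that is already met when the one before it is completed fails the run):
1. the basket is lifted well clear of the table in the gripper (height (world z) of basket above 0.06 m and contact force between the fingers and basket above 1 N), for 0.2 s.
2. the bar sits in both notches, the arm has sunk and is at rest, with the gripper still holding the basket (x of basket_bar in the frame of yoke between -0.006 and 0.006 m and z of basket_bar in the frame of yoke between -0.005 and 0.005 m and y of basket_bar in the frame of yoke between -0.02 and 0.02 m and angle between the y axis of basket and the y axis of yoke, either way round below 0.12 rad and height (world z) of yoke below 0.255 m and linear speed of yoke below 0.015 m/s and contact force between the fingers and basket above 1 N), for 0.3 s.
At the end, for the whole second after the job is handed in: The bar lies in both notches (within 6 mm along the arm, 5 mm in height, 20 mm across, 0.12 rad), the arm has sunk until its notch is below 255 mm and rests (under 20 mm/s); the basket hangs released, off the table, upright within 0.15 rad and still (under 0.04 m/s) (x of basket_bar in the frame of yoke between -0.006 and 0.006 m and z of basket_bar in the frame of yoke between -0.005 and 0.005 m and y of basket_bar in the frame of yoke between -0.02 and 0.02 m and angle between the y axis of basket and the y axis of yoke, either way round below 0.12 rad and height (world z) of yoke below 0.255 m and linear speed of yoke below 0.02 m/s and linear speed of basket below 0.04 m/s and angle between basket's own z axis and vertical below 0.15 rad and height (world z) of basket above 0.015 m); the robot touches nothing.
It fails at once if the arm drops or springs up: its notches move faster than 90 mm/s (linear speed of yoke above 0.09 m/s).
It fails at once if the arm is forced: more than 15 N between basket and weighing stand (contact force between basket and stand above 15 N).
It fails at once if the basket is tipped by more than 0.5 rad (angle between basket's own z axis and vertical above 0.5 rad).
It fails at once if the bowl, crate or jar is moved by more than 20 mm (distance of any of bowl, crate, jar from where it was at the start of the episode above 0.02 m).
It also fails if it takes over 61 s, if anything falls off the work surface, if the arm or the gripper's body presses on something with over 40 N, if the wrist force passes 120 N, or if a joint passes its speed limit or range.

## Working session

There is one attempt and no reset: what is moved stays moved. The work goes in short steps, each a Python script; the robot and the scene stay as the last script left them, time stands still between calls to the robot, and variables do not carry over. Pictures are saved under pics/ and viewed, at most 10 in all, crops included, and the job is handed in when it is done.

```bash
mkdir -p pics; cat > h.py <<'E'
import numpy as np, cv2
from rig import manip
def shot(n):
    f=manip.grab_frame(n); np.savez('pics/last_%s.npz'%n,**f); return f
def world(f,u,v,z=None):
    K=f['intrinsics'];d=f['z_map'][int(v),int(u)] if z is None else z
    return f['R'].T@(d*np.linalg.inv(K)@np.array([u,v,1.])-f['t'])
def cloud(f):
    v,u=np.mgrid[0:400,0:640];d=f['z_map']
    p=np.linalg.inv(f['intrinsics'])@np.stack([u.ravel(),v.ravel(),np.ones(u.size)])*d.ravel()
    P=(f['R'].T@(p-f['t'].reshape(3,1))).T.reshape(400,640,3); P[d==0]=np.nan; return P
E
python3 - <<'E'
from h import *
for n in('top','side'):
    f=shot(n); cv2.imwrite(f'pics/{n}0.png',f['frame'][:,:,::-1]); print(n,f['R'].T@-f['t'],f['R'][2],f['intrinsics'][0,0])
E
```

```text
top [ 389.56365483 -106.68674098 1474.74140619] [ 0.09910767  0.01351593 -0.99498492] 387.06925853768496
side [   59.23989637 -1287.02333754   935.28189045] [ 0.31384415  0.8001006  -0.51121509] 443.4922158042148
```

View pics/top0.png

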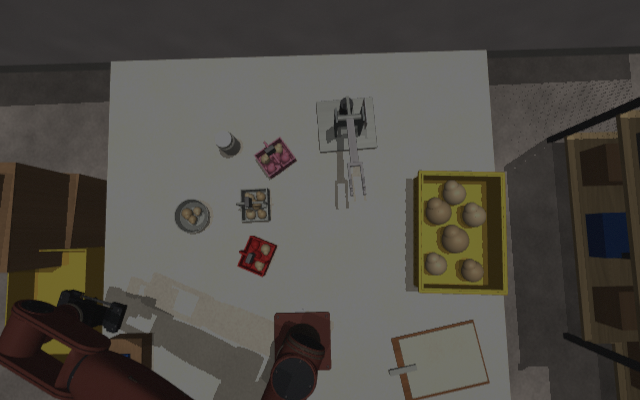

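View pics/side0.png

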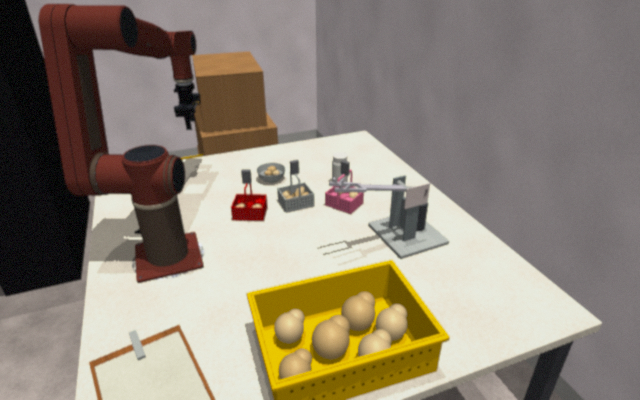

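The top view shows the grey basket at about (256,205), red and pink look-alikes at (258,256) and (275,158), and the stand at (347,125), with its arm pointing down towards the robot and prong tips near (358,193). The side view shows the same layout. Next I'll measure from enlarged crops.

```bash
python3 - <<'E'
from h import *
f=dict(np.load('pics/last_top.npz'));s=dict(np.load('pics/last_side.npz'))
a=cv2.resize(f['frame'][180:230,230:280],None,fx=8,fy=8,interpolation=cv2.INTER_CUBIC)
b=cv2.resize(f['frame'][90:215,310:390],(400,625)[0:2],interpolation=cv2.INTER_CUBIC)[:600]
im=np.zeros((600,800,3),np.uint8);im[:400,:400]=a;im[:600,400:]=b
cv2.imwrite('pics/crop0.png',im[:,:,::-1])
P=cloud(f)
q=P[180:230,230:280].reshape(-1,3)
for lo,hi in((40,75),(110,150),(175,200)):
    m=q[(q[:,2]>lo)&(q[:,2]<hi)]; print(lo,len(m),m.mean(0) if len(m) else'',cv2.minAreaRect(m[:,:2].astype(np.float32)) if len(m)>3 else '')
Q=P[90:215,310:390].reshape(-1,3)
for lo,hi in((10,24),(180,235),(235,300)):
    m=Q[(Q[:,2]>lo)&(Q[:,2]<hi)]; print(lo,len(m),m.mean(0),m.min(0),m.max(0),cv2.minAreaRect(m[:,:2].astype(np.float32)))
S=cloud(s)
for n,(x,y,r) in dict(b=(600,60,0)).items(): pass
for C,n in((P,'top'),(S,'side')):
    c=C.reshape(-1,3); m=c[(c[:,2]>155)&(c[:,2]<205)&(c[:,0]>250)&(c[:,0]<900)&(c[:,1]>-50)&(c[:,1]<300)]; print(n,np.round(m[::3]).tolist()[:40])
E
```

```text
40 506 [501.34938877 163.47292782  52.08519242] ((501.99932861328125, 164.977294921875), (120.32643127441406, 102.56033325195312), 2.3602752685546875)
110 52 [501.89905904 159.96579535 136.48645893] ((502.1649475097656, 164.328125), (101.93455505371094, 27.692163467407227), 79.7749252319336)
175 61 [501.9276858  164.97508549 189.5059244 ] ((501.5903015136719, 165.40545654296875), (32.91964340209961, 16.3570499420166), 1.3406018018722534)
10 1899 [ 796.25293782 -175.67143385   16.36759356] [ 473.03622239 -297.91364101   10.00855705] [912.61613484 -50.04829782  23.99794827] ((692.5770263671875, -175.61782836914062), (242.22509765625, 440.2561950683594), 88.66664123535156)
180 584 [ 756.68956801 -192.3002419   214.10075285] [ 650.67399737 -241.77811482  180.0839514 ] [ 858.63434527 -134.77854433  234.91314303] ((754.4279174804688, -188.44931030273438), (208.4564666748047, 105.89396667480469), 2.2719826698303223)
235 353 [ 594.14787757 -197.58245373  255.04429278] [ 504.38635857 -241.77507309  235.3044783 ] [ 833.7430241  -171.43117555  289.12298136] ((669.2962036132812, -205.81698608398
[... 1176 characters left out ...]
0], [671.0, 90.0, 193.0], [682.0, 86.0, 193.0], [692.0, 81.0, 193.0], [491.0, 156.0, 192.0], [505.0, 161.0, 187.0], [515.0, 157.0, 187.0], [671.0, 89.0, 189.0], [679.0, 79.0, 192.0], [685.0, 65.0, 198.0], [490.0, 154.0, 189.0], [504.0, 159.0, 184.0], [516.0, 162.0, 180.0], [674.0, 95.0, 182.0], [680.0, 81.0, 187.0], [687.0, 68.0, 192.0], [489.0, 149.0, 187.0], [503.0, 159.0, 180.0], [517.0, 164.0, 175.0], [670.0, 86.0, 182.0], [678.0, 76.0, 186.0], [689.0, 72.0, 185.0], [491.0, 159.0, 178.0], [502.0, 154.0, 178.0], [515.0, 157.0, 174.0], [675.0, 96.0, 173.0], [679.0, 79.0, 180.0], [688.0, 70.0, 183.0], [490.0, 154.0, 176.0], [502.0, 156.0, 173.0], [516.0, 162.0, 167.0], [670.0, 86.0, 174.0]]
```

View pics/crop0.png

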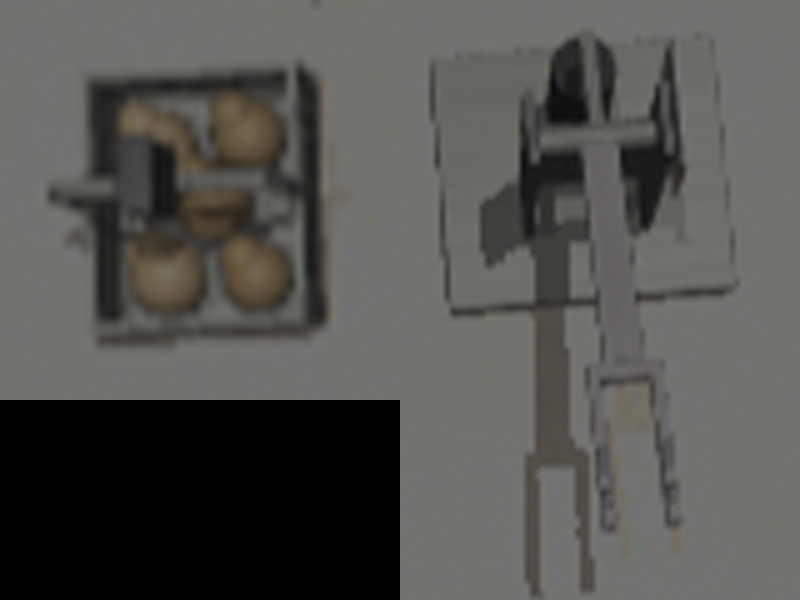

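The crop shows the basket square to the image, its grip at crop (148,175), which is roughly pixel (248,202). It also shows the fork with prong tips near (330.5+21,195) and (364,195). I'll fit the arm and the foot to the cloud.

```bash
python3 - <<'E'
from h import *
for n in('top','side'):
    C=cloud(dict(np.load(f'pics/last_{n}.npz'))).reshape(-1,3)
    C=C[(C[:,0]>450)&(C[:,0]<950)&(C[:,1]>-320)&(C[:,1]<-80)]
    m=C[(C[:,2]>11)&(C[:,2]<21)&(C[:,0]>650)]; print(n,'foot',cv2.minAreaRect(m[:,:2].astype(np.float32)))
    a=C[(C[:,2]>195)&(C[:,0]<720)]
    # arm line in xy, plane z(x)
    b=a[(a[:,0]>600)]; print('bar',len(b),np.polyfit(b[:,0],b[:,1],1),np.polyfit(b[:,0],b[:,2],1),b.min(0),b.max(0))
    for x in range(490,720,10):
        s=a[(a[:,0]>=x)&(a[:,0]<x+10)]
        if len(s): 
            print(x,len(s),np.round(np.c_[s[:,1],s[:,2]][np.argsort(s[:,1])]).astype(int).tolist()[:14] if x<620 else (s[:,1].min().round(),s[:,1].max().round(),np.median(s[:,2]).round()))
    h=C[(C[:,2]>195)&(C[:,2]<235)&(C[:,0]>720)];
    t=C[(C[:,2]>205)&(C[:,0]>760)]; print('top cheeks',len(t),t.min(0),t.max(0),np.median(t,0))
E
```

```text
top foot ((783.1786499023438, -186.79708862304688), (244.20591735839844, 217.7392120361328), 2.9264283180236816)
bar 309 [ 6.87857694e-02 -2.37839215e+02] [-2.48212175e-01  3.99941339e+02] [ 601.2138355  -219.22353197  208.62261498] [ 719.89402819 -171.43117555  253.66550931]
500 12 [[-223, 268], [-223, 275], [-220, 270], [-220, 276], [-217, 268], [-217, 271], [-183, 267], [-182, 275], [-182, 274], [-180, 264], [-179, 273], [-179, 277]]
510 19 [[-224, 270], [-223, 270], [-223, 277], [-220, 272], [-220, 272], [-220, 274], [-217, 272], [-217, 274], [-217, 273], [-183, 274], [-183, 274], [-183, 273], [-180, 269], [-179, 276]]
520 18 [[-224, 272], [-222, 286], [-222, 289], [-220, 272], [-220, 284], [-219, 285], [-217, 272], [-216, 286], [-216, 288], [-183, 275], [-182, 282], [-182, 284], [-180, 276], [-179, 279]]
530 17 [[-224, 275], [-221, 269], [-221, 269], [-221, 274], [-218, 267], [-218, 271], [-218, 271], [-216, 260], [-216, 259], [-215, 266], [-184, 268], [-181, 270], [-180, 272], [-180, 271]]
540 20 [[-222, 267], [-222, 268], [-222, 267], [-221, 278], [-219, 265], [-218, 268], [-2
[... 4895 characters left out ...]
p.float64(246.0))
640 15 (np.float64(-213.0), np.float64(-186.0), np.float64(241.0))
650 18 (np.float64(-210.0), np.float64(-186.0), np.float64(240.0))
660 14 (np.float64(-209.0), np.float64(-182.0), np.float64(236.0))
670 15 (np.float64(-208.0), np.float64(-186.0), np.float64(235.0))
680 17 (np.float64(-208.0), np.float64(-187.0), np.float64(233.0))
690 17 (np.float64(-207.0), np.float64(-182.0), np.float64(229.0))
700 17 (np.float64(-208.0), np.float64(-181.0), np.float64(226.0))
710 20 (np.float64(-206.0), np.float64(-179.0), np.float64(225.0))
top cheeks 281 [ 760.10860372 -248.23095251  205.45246581] [ 841.5025316  -132.86641781  237.41298424] [ 785.3577082  -238.09291826  215.8384133 ]
```

Both views agree on the basket at about (502,164), yaw 0.04. The yoke's notch is at about (535,-202,272), from wall tops at x of about 523 and 553. Arm yaw is about 0.055. Grasping now.

```bash
cat >> h.py <<'E'
from scipy.spatial.transform import Rotation as Ro
def quat(yaw,flip):  # tool z down, tool y along +-(basket y)
    y=np.array([-np.sin(yaw),np.cos(yaw),0])*(1 if flip else -1); z=np.array([0,0,-1.]); x=np.cross(y,z)
    return Ro.from_matrix(np.c_[x,y,z]).as_quat()
E
python3 - <<'E'
from h import *
print(manip.get_tool_rot(),Ro.from_quat(manip.get_tool_rot()).as_matrix().round(2).tolist())
for fl in(0,1):
    q=quat(.04,fl); r=[manip.inverse_kinematics(p,q) for p in([502,164,300],[502,164,179],[440,-207,346],[535,-202,346])]
    print(fl,[None if j is None else np.round(j,2).tolist() for j in r])
E
```

```text
[ 1.46877862e-01  9.89154244e-01 -8.43586440e-04 -2.53050683e-04] [[-0.96, 0.29, -0.0], [0.29, 0.96, -0.0], [0.0, -0.0, -1.0]]
0 [[0.17, -0.04, 1.71, -0.0, 1.48, 1.7], [0.17, 0.05, 1.85, -0.0, 1.25, 1.7], [-0.6, -0.17, 1.73, -0.0, 1.57, 0.93], [-0.5, 0.05, 1.53, -0.0, 1.56, 1.03]]
1 [[0.17, -0.04, 1.71, -0.0, 1.48, -1.44], [0.17, 0.05, 1.85, -0.0, 1.25, -1.44], [-0.6, -0.17, 1.73, -0.0, 1.57, -2.21], [-0.5, 0.05, 1.53, -0.0, 1.56, -2.11]]
```

```bash
python3 - <<'E'
from h import *
q=quat(.04,0)
p=manip.get_eef_pos(); manip.move_linear([p[0],p[1],310])
manip.movep([502.3,164,300],q)
manip.sleep(.5); F0=np.array(manip.get_contact_force()); print('tare',F0)
hit=manip.move_linear([502.3,164,179],rate=80,stop_force=8); print(hit,manip.get_eef_pos())
if not hit:
    manip.move_gripper(10,squeeze=25); print(manip.get_finger_gap(),manip.get_grasp_force())
    manip.move_linear([502.3,164,346],rate=80); manip.sleep(.6)
    print(np.array(manip.get_contact_force())-F0,manip.get_torque(),manip.get_finger_gap(),manip.get_grasp_force(),manip.get_t())
    np.save('F0.npy',F0)
    for n in('top','side'):
        f=shot(n)
    C=cloud(dict(np.load('pics/last_top.npz'))).reshape(-1,3)
    a=f['frame'][130:250,240:400];cv2.imwrite('pics/l1.png',cv2.resize(a,None,fx=5,fy=5,interpolation=cv2.INTER_CUBIC)[:,:,::-1])
E
```

```text
tare [-0.31056616  0.49821197  0.32448862]
False [502.69025514 164.07572551 179.62516741]
15.774841315201783 24.97250417014584
[ 1.05765285 -0.86003431 -5.36573287] [0.00704372 0.10947894 0.01588535] 15.707323729118997 24.968024294357747 8.7917
```

View pics/l1.png

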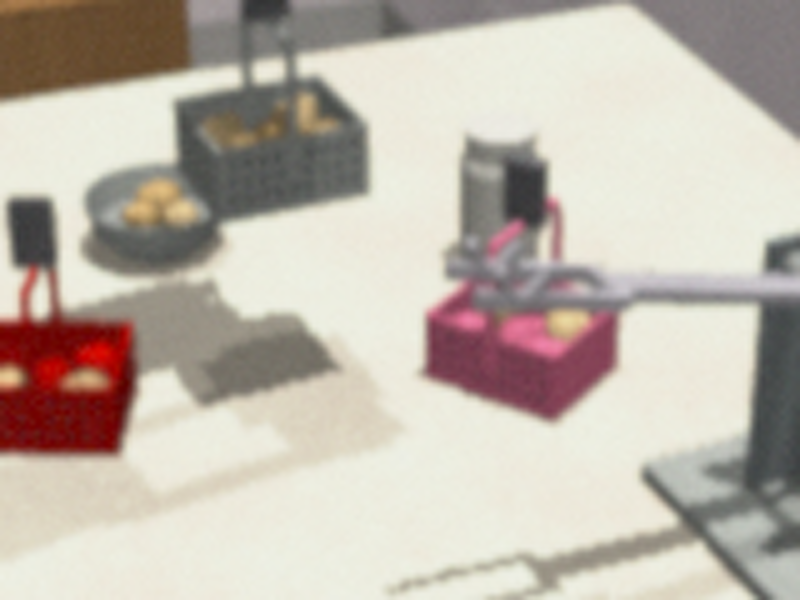

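The basket hangs upright and clear of the table, with the grip at crop (265,10). Its weight is about 5.4 N, so I expect the arm to sink about 70 mm. Next I move in front of the fork.

```bash
python3 - <<'E'
from h import *
q=quat(.055,0); F0=np.load('F0.npy')
manip.move_linear([445,-207,346],q,rate=120); manip.sleep(.8)
F=[]
for _ in range(10): F.append(manip.get_contact_force()); manip.sleep(.03)
print(np.mean(F,0)-F0,np.std(F,0),manip.get_eef_pos(),manip.get_t())
f=shot('side');t=shot('top')
a=f['frame'][130:250,230:390];cv2.imwrite('pics/l2.png',cv2.resize(a,None,fx=5,fy=5,interpolation=cv2.INTER_CUBIC)[:,:,::-1])
for g,n in((t,'top'),(f,'side')):
    C=cloud(g).reshape(-1,3); 
    for lo,hi in((296,306.5),(225,240)):
        m=C[(C[:,2]>lo)&(C[:,2]<hi)&(C[:,0]>370)&(C[:,0]<503)&(abs(C[:,1]+207)<70)]; print(n,lo,len(m),m.min(0) ,m.max(0), np.median(m,0))
E
```

```text
[ 0.1802574  -0.36582732 -5.38432286] [0.41129471 0.32621401 0.56421002] [ 444.98760751 -207.00050409  345.97350288] 13.3Traceback (most recent call last):
  File "<stdin>", line 12, in <module>
    return umr_minimum(a, axis, None, out, keepdims, initial, where)
ValueError: zero-size array to reduction operation minimum which has no identity
```

View pics/l2.png

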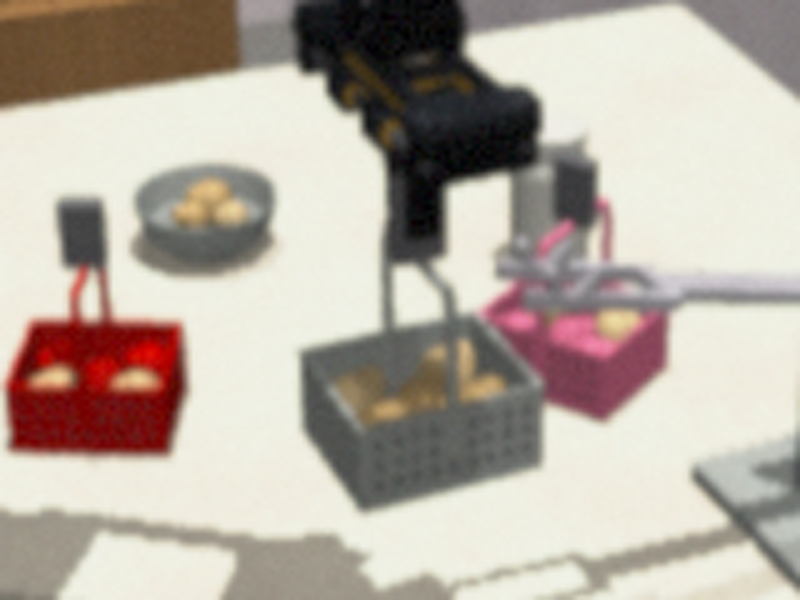

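Side view: the basket is upright in the gripper, its bar near crop (393–430,258), and the prong tips at (500,265) and (528,297) just ahead and slightly lower. Same-camera check of bail and notch:

```bash
python3 - <<'E'
from h import *
for n in('side','top'):
    C=cloud(dict(np.load(f'pics/last_{n}.npz'))).reshape(-1,3)
    C=C[(abs(C[:,1]+205)<75)]
    b=C[(abs(C[:,0]-447)<22)&(C[:,2]>250)&(C[:,2]<310)]
    print(n,'bail',len(b), np.round(b[np.argsort(b[:,1])]).astype(int).tolist()[::max(1,len(b)//30)])
    r=C[(C[:,0]>370)&(C[:,0]<515)&(C[:,2]>210)&(C[:,2]<240)]; print('tray',len(r),r.min(0) if len(r) else'',r.max(0) if len(r) else '',cv2.minAreaRect(r[:,:2].astype(np.float32)))
    w=C[(C[:,0]>505)&(C[:,0]<575)&(C[:,2]>240)]
    w=w.copy(); # height above arm's own line, along-arm profile
    base=272-0.2553*(w[:,0]-535); h=w[:,2]-base
    for x in range(505,575,4):
        s=(w[:,0]>=x)&(w[:,0]<x+4); print(x,s.sum(),np.round(np.percentile(h[s],[80,95]),1) if s.any() else '',end=' | ')
    print()
E
```

```text
side bail 118 [[447, -264, 284], [451, -263, 286], [448, -262, 266], [448, -262, 273], [448, -261, 255], [449, -261, 299], [449, -260, 268], [449, -259, 258], [446, -259, 251], [453, -258, 273], [446, -258, 261], [450, -257, 293], [447, -257, 304], [453, -256, 255], [451, -255, 305], [448, -254, 279], [449, -252, 307], [452, -251, 306], [450, -249, 309], [450, -240, 308], [447, -233, 304], [447, -225, 307], [445, -220, 305], [435, -216, 308], [463, -215, 308], [433, -213, 307], [461, -213, 308], [441, -168, 258], [443, -166, 308], [444, -164, 297], [444, -164, 293], [446, -162, 254], [441, -162, 297], [444, -161, 264], [441, -161, 275], [442, -159, 278], [442, -158, 284], [448, -157, 261], [442, -157, 280], [442, -155, 250]]
tray 808 [ 384.92149282 -264.39174965  210.01574889] [ 509.82437051 -154.13603065  239.85885926] ((447.3592529296875, -209.02015686035156), (121.65190887451172, 109.57518005371094), 2.1789519786834717)
505 30 [408.4 418. ] | 509 26 [397. 410.] | 513 19 [-3.000e-01  4.037e+02] | 517 9 [-0.8  0.3] | 521 18 [ 8.2 11.2] | 525 23 [11.5 14.2] | 529 12 [ 7.  10.9] | 533 13 [-1.2  1. ] | 537 7 [-3.4 -0.1] | 541 12 [0.  1.6] | 545 11 [3.6 5.2] | 549 16 [ 7.5 10.7] | 553 22 [ 8.7 13.8] | 557 13 [12.7 14.5] | 561 13 [-1.3  0.2] | 565 6 [-0.4 -0.1] | 569 8 [-2.2 -0.5] | 573 6 [0.1 0.3] | 
top bail 0 []
tray 130 [ 382.9592625  -258.57230604  210.26395009] [ 504.27640511 -152.8395101   233.50300052] ((444.6857604980469, -205.51287841796875), (120.28994750976562, 100.04862213134766), 3.196251630783081)
505 11 [413.7 416.6] | 509 4 [407.3 408.2] | 513 0  | 517 0  | 521 2 [11.  11.7] | 525 1 [3.6 3.6] | 529 5 [0.2 0.8] | 533 2 [-1.4 -1.1] | 537 2 [-2.6 -2.1] | 541 4 [3.  4.6] | 545 5 [3.3 3.5] | 549 4 [10.9 14.4] | 553 3 [12.5 13.4] | 557 2 [7.3 7.4] | 561 3 [-4.2 -3.7] | 565 3 [-4.1 -3.8] | 569 4 [-2.7 -1.8] | 573 2 [-3.8 -1.4] |
```

Both cameras give bar-to-notch Δx = +90.5 and Δy = +6, so the target TCP is (535.5,-201). Threading in, then lowering slowly.

```bash
cat >> h.py <<'E'
OFF=44.6; TX,TY,YAW=535.5,-201.,.055
def frc(n=12):
    F=[]
    for _ in range(n): F.append(manip.get_contact_force()); manip.sleep(.02)
    return np.mean(F,0)-np.load('F0.npy')
def seat(d,dx=0,dy=0):  # TCP for arm sunk by d mm
    from scipy.optimize import brentq
    z=272-d; th=brentq(lambda a:200+250*np.sin(a)+10.5*np.cos(a)-z,-.5,.4)
    ext=250*np.cos(th)-10.5*np.sin(th)-239.63 if d>0 else 0
    return [TX-ext*np.cos(YAW)+dx,TY-ext*np.sin(YAW)+dy,z+OFF]
E
python3 - <<'E'
from h import *
q=quat(YAW,0)
manip.move_linear([445,-206,346],q,rate=40)
h=manip.move_linear([TX,TY,346],rate=50,stop_force=5); print(h,manip.get_eef_pos(),frc())
if not h:
    h=manip.move_linear([TX,TY,272+OFF+3],rate=15,stop_force=5); print(h,manip.get_eef_pos(),frc())
    if not h:
        for d in(0,4,8,12):
            manip.move_linear(seat(d),rate=10); print(d,frc().round(2))
print(manip.get_t())
f=shot('side')
a=f['frame'][140:220,300:420];cv2.imwrite('pics/l3.png',cv2.resize(a,None,fx=6.5,fy=6.5,interpolation=cv2.INTER_CUBIC)[:,:,::-1])
E
```

```text
False [ 535.32305012 -201.04958751  346.09683168] [ 0.26831393 -0.2849927  -5.29266887]
False [ 535.52984013 -201.02726511  319.72992753] [ 0.33377565 -0.6162071  -4.95304976]
0 [ 0.37 -0.46 -5.29]
4 [ 0.87 -0.44 -4.34]
8 [ 0.94 -0.51 -3.67]
12 [ 1.71 -0.68 -3.54]
20.875
```

View pics/l3.png

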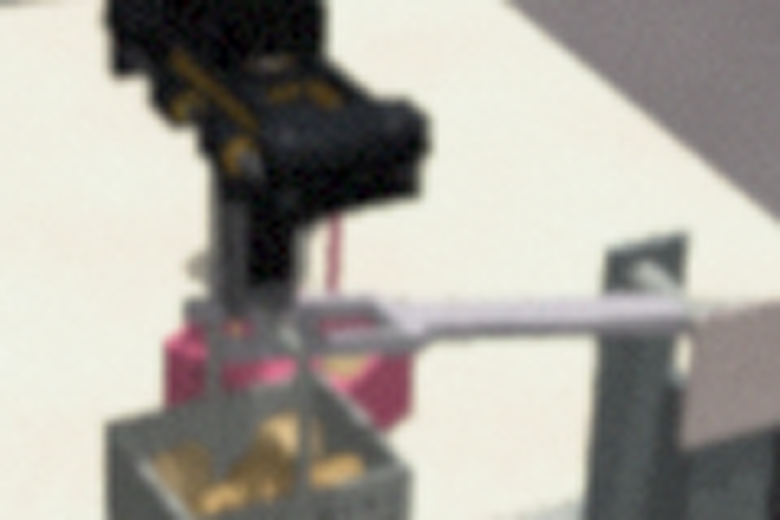

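The bar is in the notches. Load transfer matches the spring on the notch floor: 0.8 N plus 65 N/m. Next I sink with a small Fx-based correction.

```bash
python3 - <<'E'
from h import *
dx=0.;d=12
while d<58:
    F=frc(10)
    if abs(F[0]-.3)>.8: dx+=np.sign(F[0]-.3)*.6
    d+=6
    manip.move_linear(seat(d,dx),rate=12); print(d,round(dx,1),F.round(2))
manip.sleep(.3);print(frc(30).round(2),manip.get_eef_pos(),manip.get_t())
E
```

```text
18 0.6 [ 1.72 -0.33 -3.73]
24 0.6 [-0.14 -0.26 -2.62]
30 0.6 [ 0.75 -0.49 -2.66]
36 1.2 [ 1.94 -1.   -2.26]
42 1.2 [-0.5  -0.94 -1.65]
48 0.6 [-0.66 -0.97 -1.1 ]
54 1.2 [ 2.88 -0.59 -0.84]
60 1.8 [ 1.61 -0.6  -0.42]
[-2.52 -0.6  -0.06] [ 526.99706408 -201.54871803  256.59049583] 28.3
```

```bash
python3 - <<'E'
from h import *
for dx in(1.5,1.2,.9):
    manip.move_linear(seat(60,dx),rate=10);manip.sleep(.3); F=frc(30);print(dx,F.round(2),np.round(manip.get_torque(),3),np.round(manip.get_eef_pos(),2))
    if abs(F[0])<.6: break
print(manip.get_t())
f=shot('side');t=shot('top')
for g in(f,t):
    C=cloud(g).reshape(-1,3); C=C[(abs(C[:,1]+203)<35)&(C[:,0]>600)&(C[:,0]<720)&(C[:,2]>180)&(C[:,2]<250)]
    print('arm slope',len(C),np.polyfit(C[:,0],C[:,2],1),np.median(C[abs(C[:,0]-650)<20],0))
E
```

```text
1.5 [-0.47 -0.1  -0.2 ] [ 0.001  0.274 -0.019] [ 526.84 -201.56  256.68]
29.35
arm slope 255 [-1.13814283e-02  2.15285711e+02] [ 649.78074595 -202.42734435  208.79889581]
arm slope 113 [-3.41827257e-02  2.30186168e+02] [ 666.89134236 -181.59437541  209.16232236]
```

```bash
python3 - <<'E'
from h import *
f=dict(np.load('pics/last_side.npz'));t=dict(np.load('pics/last_top.npz'))
a=cv2.resize(f['frame'][150:230,310:390],(500,500),interpolation=cv2.INTER_CUBIC);b=cv2.resize(t['frame'][120:240,330:390],(250,500),interpolation=cv2.INTER_CUBIC)
cv2.imwrite('pics/l4.png',np.hstack([a,b])[:,:,::-1])
F=[]
for _ in range(40): F.append(manip.get_contact_force()); manip.sleep(.02)
print(np.mean(F,0),manip.get_t(),manip.get_eef_pos())
E
```

```text
[0.05408704 0.19704995 0.19315649] 30.1167 [ 526.78680486 -201.56383424  256.63992813]
```

View pics/l4.png

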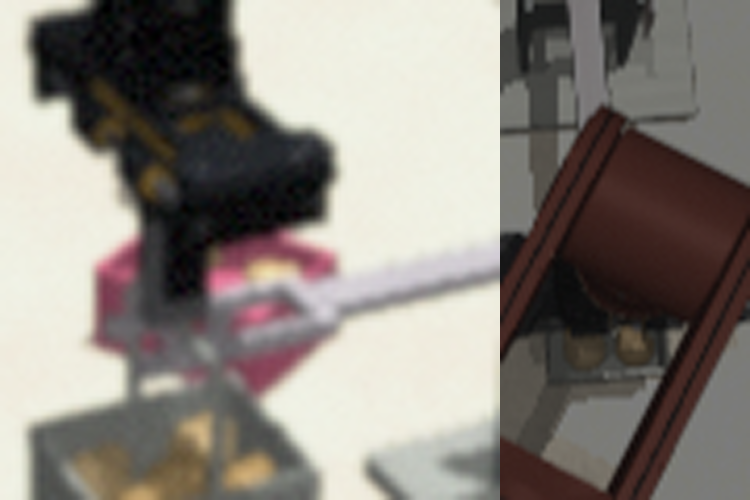

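The side view shows the bar lying across both prongs at about (130–210,345), with the arm near level. Residual tool force is about 0.2 N, so I'm releasing.

```bash
python3 - <<'E'
from h import *
manip.move_gripper(10,squeeze=3); manip.sleep(.3)
F=[]
for _ in range(20): F.append(manip.get_contact_force()); manip.sleep(.02)
print(np.mean(F,0))
manip.move_gripper(18); manip.sleep(.5); manip.move_gripper(40); manip.sleep(.5)
p=manip.get_eef_pos(); manip.move_linear([p[0],p[1],p[2]+150],rate=70,stop_force=6)
print(manip.get_eef_pos()); manip.sleep(2)
f=shot('side');manip.sleep(.4);g=shot('side');print(abs(f['frame'].astype(int)-g['frame'])[150:250,300:420].max(),manip.get_t())
cv2.imwrite('pics/l5.png',cv2.resize(g['frame'][130:250,290:410],(600,600),interpolation=cv2.INTER_CUBIC)[:,:,::-1])
E
```

```text
[0.64424009 0.47110177 0.16817595]
[ 526.59237424 -201.51968579  406.2182925 ]
12 37.7667
```

View pics/l5.png

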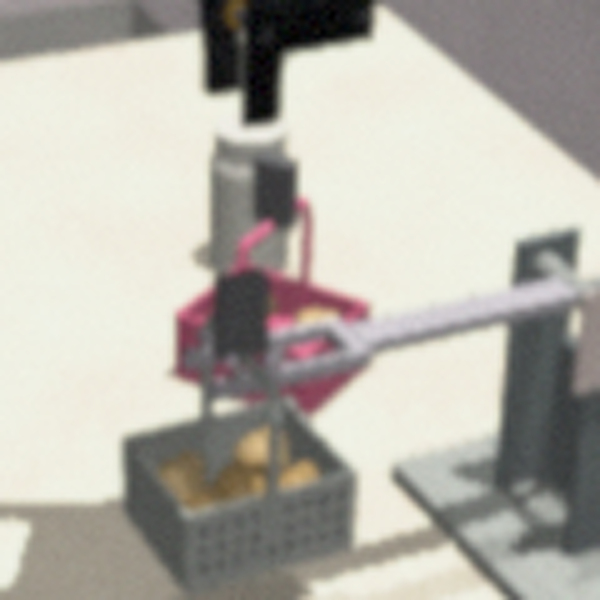

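The basket hangs upright and still in the notches, with its grip at (243,312) and the gripper clear above. Only pixel noise changes between frames, so I'm handing in after a short settling wait.

```bash
python3 -c "
from rig import manip
manip.sleep(3); print(manip.hand_in(), manip.get_t())"
```

```text
the job is handed in; nothing more can be done
the job is handed in; nothing more can be done
```

The basket hangs upright and still by its bar in the weighing arm's notches, released near zero residual force with the gripper clear, and the job is handed in; the judge's verdict was not shown.

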